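# Line up toy figures in a row jig

### The job

Four toy figures stand scattered on the row jig. Nudge them along the board, without lifting or tipping any, until all four stand flush against the long rail between the follower and the end stop, then push the follower along the rail until it has closed them up into one straight row, with no gaps, against the end stop; stop when you feel the row is tight, do not squeeze it hard. Leave the pot, the jar and the brush where they are.

Things in the scene. Friction and masses are not known exactly. Their poses are not given: they have to be found in the camera images.
- jig: Fixed plywood board 220 (x) by 440 (y) mm, 12 mm thick, on the bench; origin at the centre of its underside. Its yaw varies. Along its far (+x) side runs a straight aluminium rail, near face at x = +80 mm in the jig's frame, top 16 mm above the board's top. A figure flush with the rail has its centre at x = +62 mm.
- end_stop: Fixed dark steel block clamped at the +y end of the rail; where along the rail varies. Axes parallel to the jig's. Origin at board-top height, in the middle of its stop face (looks to -y), at x = +62 mm in the jig's frame. Block 40 (x) by 22 (y) by 22 mm high, on the +y side of the origin, with a strap over the rail and a clamp screw up to 47 mm above the board.
- follower (a joint): Aluminium follower block at the -y end that slides along the rail: joint value in m, 0 to 0.20, growing towards +y (towards the end stop). Stays where it is left; about 1.5 N moves it.
- follower_face (a point): Middle of the follower's front face (looks to +y, to the end stop), at board-top height, at x = +62 mm in the jig's frame; axes as the jig's. The block reaches 24 mm behind it (-y), 34 mm wide in x, 30 mm high; a strap (top 38 mm above the board) runs to the rail, with a 14 mm black knob above it, up to 49 mm. Push the middle of its flat back face.
- toy0: Loose violet toy figure, one of four alike, about 60 g: flat square base 36 by 36 mm and 12 mm thick, above it a round body and head (all within the base's outline) with two ears, 61 mm high in all. Origin at the centre of the base's underside; the base's sides are parallel to its x and y. Any side of the base may lie against the rail. It slides on the board.
- toy1: Loose violet toy figure, one of four alike, about 60 g: flat square base 36 by 36 mm and 12 mm thick, above it a round body and head (all within the base's outline) with two ears, 61 mm high in all. Origin at the centre of the base's underside; the base's sides are parallel to its x and y. Any side of the base may lie against the rail. It slides on the board.
- toy2: Loose violet toy figure, one of four alike, about 60 g: flat square base 36 by 36 mm and 12 mm thick, above it a round body and head (all within the base's outline) with two ears, 61 mm high in all. Origin at the centre of the base's underside; the base's sides are parallel to its x and y. Any side of the base may lie against the rail. It slides on the board.
- toy3: Loose violet toy figure, one of four alike, about 60 g: flat square base 36 by 36 mm and 12 mm thick, above it a round body and head (all within the base's outline) with two ears, 61 mm high in all. Origin at the centre of the base's underside; the base's sides are parallel to its x and y. Any side of the base may lie against the rail. It slides on the board.
- red_pot: Loose red plastic cup, 64 mm wide and 50 mm high, beside the jig; origin under its centre. Leave alone.
- paint_jar: Loose white closed jar, 52 mm wide and 75 mm high, beside the jig; origin under its centre. Leave alone.
- brush: Loose brush 170 mm long, lying along its x on the bench beside the jig. Leave alone.
There are look-alikes about, which are no part of the job. Leave any orange look-alike of the toy0 alone.

How it is judged:
On the way, in this order (a step that is already met when the one before it is completed fails the run):
1. all four figures stand against the rail, between follower and end stop (x of toy0 in the frame of jig between 0.054 and 0.066 m and y of each of toy0, toy1, toy2, toy3 in the frame of end_stop below -0.014 m and y of each of toy0, toy1, toy2, toy3 in the frame of follower_face above 0 m and x of toy1 in the frame of jig between 0.054 and 0.066 m and x of toy2 in the frame of jig between 0.054 and 0.066 m and x of toy3 in the frame of jig between 0.054 and 0.066 m), for 0.2 s.
2. the follower has closed the row up against the end stop (y of follower_face in the frame of end_stop above -0.15 m), for 0.2 s.
At the end, for the whole second after the job is handed in: All four figures stand upright on the board between follower and end stop, each base flush with the rail (centre within 4 mm of flush, sides square to the rail within 0.1 rad), at rest; the follower's face is at most 150 mm from the end stop's face (four bases take 144 mm) (x of toy0 in the frame of jig between 0.058 and 0.066 m and y of each of toy0, toy1, toy2, toy3 in the frame of end_stop below -0.014 m and y of each of toy0, toy1, toy2, toy3 in the frame of follower_face above 0.014 m and (angle between the x axis of toy0 and the x axis of jig, either way round below 0.1 rad or angle between the x axis of toy0 and the y axis of jig, either way round below 0.1 rad) and angle between each of toy0, toy1, toy2, toy3's own z axis and vertical below 0.08 rad and z of each of toy0, toy1, toy2, toy3 in the frame of jig below 0.016 m and linear speed of each of toy0, toy1, toy2, toy3 below 0.01 m/s and x of toy1 in the frame of jig between 0.058 and 0.066 m and (angle between the x axis of toy1 and the x axis of jig, either way round below 0.1 rad or angle between the x axis of toy1 and the y axis of jig, either way round below 0.1 rad) and x of toy2 in the frame of jig between 0.058 and 0.066 m and (angle between the x axis of toy2 and the x axis of jig, either way round below 0.1 rad or angle between the x axis of toy2 and the y axis of jig, either way round below 0.1 rad) and x of toy3 in the frame of jig between 0.058 and 0.066 m and (angle between the x axis of toy3 and the x axis of jig, either way round below 0.1 rad or angle between the x axis of toy3 and the y axis of jig, either way round below 0.1 rad) and y of follower_face in the frame of end_stop above -0.15 m); the robot touches nothing.
It fails at once if a figure is tipped (angle between any of toy0, toy1, toy2, toy3's own z axis and vertical above 0.5 rad).
It fails at once if a figure is lifted more than 15 mm off the board (z of any of toy0, toy1, toy2, toy3 in the frame of jig above 0.027 m).
It fails at once if the row is squeezed against the end stop with more than 40 N (contact force between any of toy0, toy1, toy2, toy3 and end_stop above 40 N).
It fails at once if the pot, the jar or the brush is moved more than 20 mm (distance of any of red_pot, paint_jar, brush from where it was at the start of the episode above 0.02 m).
It also fails if it takes over 67 s, if anything falls off the work surface, if the arm or the gripper's body presses on something with over 40 N, if the wrist force passes 120 N, or if a joint passes its speed limit or range.

### The arm

A 7-joint arm with a two-finger parallel gripper is mounted at the origin on the work surface. World frame = base frame: x ahead of the robot, y to its left, z up, the work surface at z = 0. Lengths are in m, angles in rad, forces in N, time in s.
With the tool pointing down it reaches from about 0.4 to 0.875 m from the base axis. Payload 6.5 kg.
Tool frame: the origin (TCP) lies midway between the tips of the shut fingers; the grasp point (between the pads) lies 19 mm behind it (r.grip_depth is the distance from the TCP to the grasp point, in m); z points along the fingers, y is the line along which they close (so a half turn about z gives the same grasp; the last joint's range is limited). The gripper opens to 88 mm and grips with 3 to 60 N. Pads are 18 mm wide; open, the fingers measure 123 mm over their backs; the gripper's body (75 mm by 187 mm) begins 45 mm behind the grasp point.
Start: joints at [1.216, 0.536, -0.004, 1.538, 0.003, 1.067, -0.071], TCP at [0.185, -0.623, 0.239] pointing down, gripper open.
Joint ranges: [-2.7, 2.7], [-0.37, 2.16], [-1.27, 1.26], [0.24, 2.4], [-1.31, 4.45], [0.19, 1.91], [-2.76, 2.76]. Speed limits (rad/s): [2.39, 2.39, 3.14, 3.14, 3.14, 3.14, 3.14].

### API

Orientations are given as a rotation vector (axis times angle).
In Python, from plant import monitor, optics, hand_in, r gives the robot as it stands.
- The arm moves only by the tool arm_command, never from a script. Its argument "moves" is one flat list of numbers, 6 for each row, row after row: the shift along the tool's x, y, z normalised to -1 to 1, where 1 is 120 mm, then the turn, a rotation vector about the tool's x, y, z normalised to -1 to 1, where 1 is 90 degrees. A call has 1 to 8 rows; each row is the pose to reach, as a shift and turn from the pose commanded when the call began, along the tool's axes at that moment; what a row does not reach only later rows make up. A row lasts 1/8 s, in which the tool goes at most 62.5 mm and 10.7 degrees, less where a joint would pass 70% of its speed; a pose out of reach is approached as far as the arm can. A call with a number of a shift or a turn outside -1 to 1 is refused whole. A call with a gripper value outside its range is refused whole. "grip" is the opening, from 0 (shut) to 1 (fully open), set as the call begins (left out, the last holds). The fingers move at their own pace and stop on an object; the grip force is fixed at half the most. Time passes only in rows, so rows that repeat a pose let the fingers close. It gives the time, the measured TCP pose, the force, the opening and the grip force at its end, in the units of the state.
- monitor.get_obs(): the state, without advancing time (a new reading comes with each control period).
- optics.get_image(name): name is "scene" or "side" or "wrist"; returns the picture (400x640x3 uint8, red, green, blue); there is no depth.
- optics.calibration(name): a dict with "fx", "fy", "cx", "cy" (pixels), "k1" (the pictures are not rectified: a ray, as slopes to the right and down, at radius r is drawn at 1 + k1 r^2 times it, then the intrinsics apply), "camera_from_world" (4x4, takes a point from world to camera coordinates). Camera axes: x right, y up, looking along -z (the intrinsics and any distortion apply to the point x, -y, -z); pixel columns grow to the right and rows downward; lengths in m; the calibration is good to about 2 mm. A picture is of the moment at which its call begins: read the wrist's pose just before it. calibration takes no time and is no camera call; for the wrist camera it gives the pose at the moment of the call.
- hand_in(): hands the job in; it is judged then, once.
The state is a dict: "clock": time; "joints": joint angles; "joint_velocities": joint speeds; "joint_efforts": joint torques, N m; "ee_pos": TCP position; "tool_rot": TCP orientation; "force": force on the tool from outside, world axes, zero at the start; "torque": the same for the moment, N m; "opening": finger opening in m; "grasp_force": force on a finger pad.
Only numpy, scipy, OpenCV 4.12 (cv2) and the standard library are available. Lean on these libraries where they do the work, as an engineer would, in place of code of your own. Each camera call takes 0.05 s, during which the arm holds its last target. There are 200 camera calls.

## Working session

There is one attempt and no reset: what is moved stays moved. The work goes in short steps, Python scripts to look and compute and a tool call to move; the robot and the scene stay as the last step left them, time stands still between calls to the robot, and variables do not carry over. Pictures are saved under pics/ and viewed, at most 10 in all, crops included, and the job is handed in when it is done.

Besides the shell and the picture viewer there is one more tool, called after "Call:" by a JSON object that holds its "op" and its "data". arm_command: Moves the arm, as the interface text tells. Its arguments: {"type":"object","properties":{"moves":{"type":"array","items":{"type":"number","minimum":-1,"maximum":1}},"grip":{"type":"number"}},"required":["moves"]}

```bash
mkdir -p pics; ls; cat > h.py <<'E'
import numpy as np, cv2
from scipy.spatial.transform import Rotation as R
from plant import monitor, optics, hand_in, r
def ray(c,uv):
    uv=np.atleast_2d(np.array(uv,float)); K=np.array([[c['fx'],0,c['cx']],[0,c['fy'],c['cy']],[0,0,1]])
    d=np.stack([(uv[:,0]-c['cx'])/c['fx'],(uv[:,1]-c['cy'])/c['fy']],1); s=d.copy()
    for _ in range(20): s=d/(1+c['k1']*(s**2).sum(1,keepdims=True))
    T=np.array(c['camera_from_world']); Ri=T[:3,:3].T; o=-Ri@T[:3,3]
    return o,(Ri@np.stack([s[:,0],-s[:,1],-np.ones(len(s))])).T
def onz(c,uv,z):
    o,d=ray(c,uv); return o+d*((z-o[2])/d[:,2])[:,None]
def proj(c,p):
    p=np.atleast_2d(p); T=np.array(c['camera_from_world']); q=p@T[:3,:3].T+T[:3,3]
    s=np.stack([q[:,0]/-q[:,2],-q[:,1]/-q[:,2]],1); s=s*(1+c['k1']*(s**2).sum(1,keepdims=True))
    return np.stack([c['fx']*s[:,0]+c['cx'],c['fy']*s[:,1]+c['cy']],1)
E
python3 - <<'E'
from h import *
for n in ['scene','side','wrist']:
    im=optics.get_image(n); cv2.imwrite(f'pics/{n}0.png',im[:,:,::-1]); c=optics.calibration(n)
    print(n,{k:(np.round(v,3).tolist()) for k,v in c.items()})
o=monitor.get_obs(); print({k:np.round(v,3).tolist() for k,v in o.items()})
E
```

```text
pics
scene {'fx': 366.601, 'fy': 366.601, 'cx': 318.787, 'cy': 200.637, 'k1': 0.005, 'camera_from_world': [[-0.591, 0.807, -0.015, 0.361], [-0.564, -0.4, 0.722, 0.303], [0.577, 0.435, 0.691, -1.384], [0.0, 0.0, 0.0, 1.0]]}
side {'fx': 398.127, 'fy': 398.127, 'cx': 320.086, 'cy': 200.389, 'k1': -0.053, 'camera_from_world': [[-0.998, -0.065, -0.006, 0.584], [0.046, -0.767, 0.641, -0.055], [-0.046, 0.639, 0.768, -1.148], [0.0, 0.0, 0.0, 1.0]]}
wrist {'fx': 277.564, 'fy': 277.564, 'cx': 319.308, 'cy': 199.048, 'k1': 0.013, 'camera_from_world': [[0.285, -0.959, -0.001, -0.651], [0.918, 0.273, -0.286, 0.039], [0.275, 0.08, 0.958, -0.389], [0.0, 0.0, 0.0, 1.0]]}
{'clock': 0.15, 'joints': [1.216, 0.537, -0.004, 1.539, 0.003, 1.067, -0.071], 'joint_velocities': [-0.001, -0.002, 0.0, -0.002, 0.001, -0.0, 0.001], 'joint_efforts': [0.002, -57.133, 0.992, -25.183, -0.056, 0.015, 0.0], 'ee_pos': [0.185, -0.623, 0.238], 'tool_rot': [-3.108, -0.452, 0.0], 'force': [-0.133, 0.045, -0.425], 'torque': [-0.025, -0.011, -0.006], 'grasp_force': 0.0, 'opening': 0.088}
```

View pics/scene0.png

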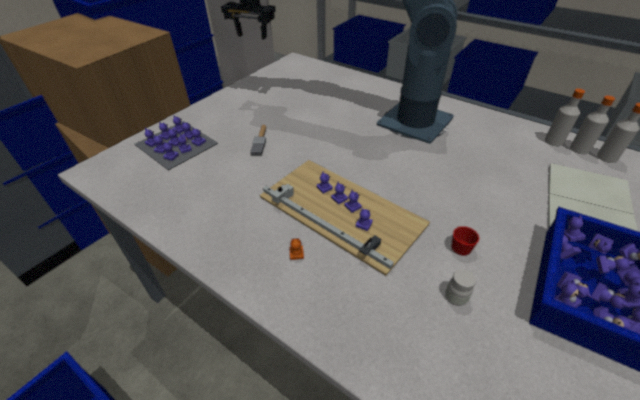

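View pics/side0.png

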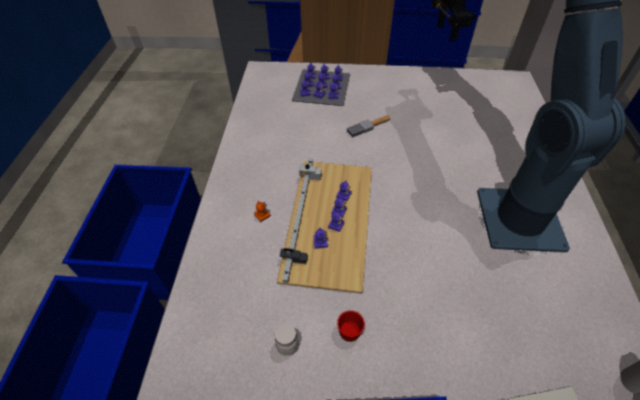

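The four targets on the board in the scene picture are at about (325,183), (340,193), (353,202) and (364,219). Things that could be mistaken for them are the orange figure (296,250), the violet ones on the grey tray (170,140) and those in the blue box (600,260). The follower is at (283,190) and the end stop at (370,243). I'll choose the four violet ones standing on the plywood.

```bash
python3 - <<'E'
from h import *
c=optics.calibration('scene'); s=optics.calibration('side')
print(onz(c,[[308,163],[428,223],[388,267],[261,198]],.012).round(3))
print(onz(s,[[308,162],[371,166],[364,290],[279,283]],.012).round(3))
w=optics.calibration('wrist')
o=monitor.get_obs(); T=np.array(w['camera_from_world']); Rt=R.from_rotvec(o['tool_rot']).as_matrix()
cam=-T[:3,:3].T@T[:3,3]; print('cam in tool',Rt.T@(cam-o['ee_pos']),'look in tool',Rt.T@(-T[2,:3]),'tool axes',Rt.round(3))
E
```

```text
[[ 0.451 -0.161  0.012]
 [ 0.473  0.263  0.012]
 [ 0.663  0.245  0.012]
 [ 0.661 -0.173  0.012]]
[[ 0.637 -0.185  0.012]
 [ 0.434 -0.179  0.012]
 [ 0.458  0.259  0.012]
 [ 0.673  0.253  0.012]]
cam in tool [ 0.07418332  0.00131118 -0.14517238] look in tool [-2.86068245e-01  1.02913977e-05  9.58209246e-01] tool axes [[ 0.959  0.285 -0.   ]
 [ 0.285 -0.959  0.001]
 [-0.    -0.001 -1.   ]]
```

Call:
{"op": "arm_command", "data": {"moves": [0.35, -0.35, 0, 0, 0, 0, 0.7, -0.7, 0, 0, 0, 0, 0.98, -1, 0, 0, 0, 0]}}

```text
clock: 0.52
ee_pos: [0.2648, -0.4722, 0.2385]
tool_rot: [-3.108, -0.454, -0.0]
force: [0.7, -0.8, 0.3]
opening: 0.0883
grasp_force: 0.0
```

Call:
{"op": "arm_command", "data": {"moves": [0.35, -0.35, 0, 0, 0, 0, 0.7, -0.7, 0, 0, 0, 0, 0.98, -1, 0, 0, 0, 0]}}

```text
clock: 0.9
ee_pos: [0.3431, -0.3237, 0.2387]
tool_rot: [-3.108, -0.454, -0.0]
force: [-0.1, 0.2, 0.3]
opening: 0.0882
grasp_force: 0.0
```

Call:
{"op": "arm_command", "data": {"moves": [0.35, -0.35, 0, 0, 0, 0, 0.7, -0.7, 0, 0, 0, 0, 0.98, -1, 0, 0, 0, 0]}}

```text
clock: 1.27
ee_pos: [0.4216, -0.1753, 0.2388]
tool_rot: [-3.109, -0.454, -0.001]
force: [0.9, -0.3, -0.2]
opening: 0.088
grasp_force: 0.0
```

Call:
{"op": "arm_command", "data": {"moves": [0.35, -0.35, 0, 0, 0, 0, 0.7, -0.7, 0, 0, 0, 0, 0.98, -1, 0, 0, 0, 0]}}

```text
clock: 1.65
ee_pos: [0.5001, -0.0267, 0.2387]
tool_rot: [-3.108, -0.454, -0.0]
force: [0.1, 0.2, 0.6]
opening: 0.0886
grasp_force: 0.0
```

Call:
{"op": "arm_command", "data": {"moves": [0, -0.3, 0, 0, 0, 0.11, 0, -0.6, 0, 0, 0, 0.216, 0, -0.6, 0, 0, 0, 0.216, 0, -0.6, 0, 0, 0, 0.216, 0, -0.6, 0, 0, 0, 0.216], "grip": 0}}

```text
clock: 2.28
ee_pos: [0.479, 0.0388, 0.2386]
tool_rot: [3.14, -0.081, -0.0]
force: [-0.2, -0.9, 0.2]
opening: 0.0405
grasp_force: 0.0
```

```bash
python3 - <<'E'
from h import *
o=monitor.get_obs(); print(o['clock'],o['ee_pos'],o['tool_rot'],o['opening'],o['force'])
im=optics.get_image('wrist'); cv2.imwrite('pics/w1.png',im[:,:,::-1]); c=optics.calibration('wrist')
import pickle; pickle.dump((im,c),open('w1.pkl','wb'))
E
```

```text
2.275 [0.47904414 0.0387674  0.23863879] [ 3.14016771e+00 -8.09983616e-02 -9.76270722e-05] 0.04053964660178275 [-0.20907756 -0.92974785  0.16136627]
```

View pics/w1.png

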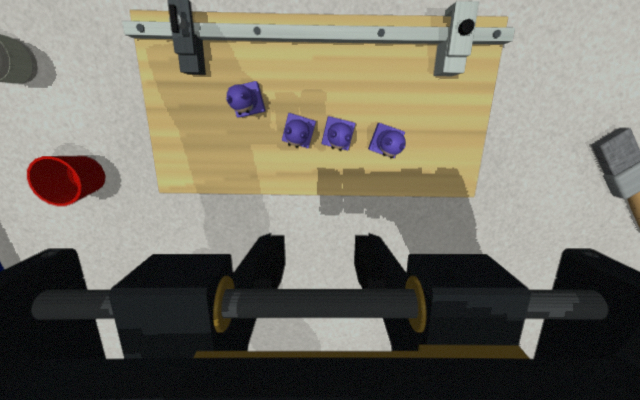

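The wrist view shows the four targets at (245,97), (299,130), (339,133) and (387,140). The end stop is at (187,40), the follower at (455,40), and the rail is along the top. Next is the close crop.

```bash
python3 - <<'E'
from h import *
import pickle; im,c=pickle.load(open('w1.pkl','rb'))
cr=cv2.resize(im[0:200,120:520],None,fx=2,fy=2,interpolation=cv2.INTER_CUBIC); cv2.imwrite('pics/w1c.png',cr[:,:,::-1])
g=onz(c,[[158,193],[475,196],[130,12],[508,18]],.012); print('board corners',g.round(4))
h=cv2.cvtColor(im,cv2.COLOR_RGB2HSV); m=cv2.inRange(h,(115,70,30),(145,255,255))
for k in cv2.findContours(m,cv2.RETR_EXTERNAL,cv2.CHAIN_APPROX_NONE)[0]:
    if cv2.contourArea(k)<200: continue
    M=cv2.moments(k); hull=cv2.convexHull(k); ap=cv2.approxPolyDP(hull,3,True)[:,0]
    print(cv2.contourArea(k),M['m10']/M['m00'],M['m01']/M['m00'],ap.tolist())
E
```

```text
board corners [[ 0.4628  0.2619  0.012 ]
 [ 0.4358 -0.1764  0.012 ]
 [ 0.6785  0.2458  0.012 ]
 [ 0.6499 -0.1901  0.012 ]]
761.5 387.3127599036988 139.6228934121252 [[378, 123], [404, 132], [404, 147], [399, 152], [380, 153], [369, 148]]
707.0 337.8196605374823 132.3859028760019 [[328, 117], [354, 123], [347, 149], [322, 143]]
722.5 298.32479815455594 129.75940023068048 [[289, 113], [315, 121], [308, 147], [282, 140]]
844.5 245.43970791395301 97.7233076771265 [[255, 81], [264, 110], [237, 116], [227, 100], [229, 88]]
```

View pics/w1c.png

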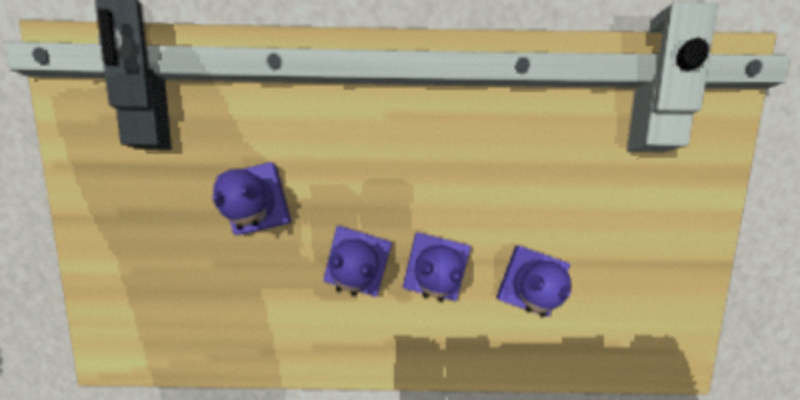

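The crop confirms the choice: four violet figures on plywood with clear square bases, at about (252,198), (358,262), (438,266) and (534,281). The orange one is not in view.

```bash
cat >> h.py <<'E'
J0=np.array([0.5568,0.0353]); JY=-0.0635
JR=np.array([[np.cos(JY),-np.sin(JY)],[np.sin(JY),np.cos(JY)]])
def jig(p): return (np.atleast_2d(p)[:,:2]-J0)@JR
def state():
    o=monitor.get_obs(); Rt=R.from_rotvec(o['tool_rot']).as_matrix()
    print('t',round(o['clock'],2),'tcp jig',(jig(o['ee_pos'])[0]*1000).round(1),'z',round(o['ee_pos'][2]*1000,1),'yaw-jig',round(np.arctan2(Rt[1,0],Rt[0,0])-JY,4),'F',np.round(o['force'],1),'open',round(o['opening'],3))
E
python3 - <<'E'
from h import *
import pickle; im,c=pickle.load(open('w1.pkl','rb'))
f=lambda uv,z:(jig(onz(c,np.array(uv,float)/2+[120,0],z))*1000).round(1)
for n,q in dict(A=[(272,163),(290,222),(233,234)],B=[(337,227),(392,242),(378,296),(325,282)],C=[(417,232),(472,246),(459,300),(406,286)],D=[(515,246),(570,264),(498,300)]).items():
    p=f(q,.024); print(n,p.tolist(),'ctr',(p.mean(0) if len(p)==4 else (p[[0,2]].mean(0) if n=='A' else p[[1,2]].mean(0))))
print('stop',f([(170,148)],.012),f([(157,147)],.034),'foll',f([(628,150)],.012),f([(645,148),(690,147)],.042))
print('rail near top',f([(160,77),(650,85)],.028), 'corners',f([(80,385),(708,391),(20,20),(775,33)],.012).tolist())
state()
E
```

```text
A [[35.4, 74.6], [1.9, 65.4], [-5.7, 101.0]] ctr [14.85 87.8 ]
B [[-0.7, 36.5], [-9.2, 2.4], [-42.5, 11.1], [-34.2, 44.8]] ctr [-21.65  23.7 ]
C [[-3.0, -13.1], [-11.0, -47.6], [-44.5, -40.9], [-36.0, -6.8]] ctr [-23.625 -27.1  ]
D [[-10.7, -74.4], [-21.3, -109.8], [-44.2, -65.9]] ctr [-32.75 -87.85]
stop [[ 44.2 139.1]] [[ 41.8 138.2]] foll [[  46.4 -141.9]] [[  43.5 -140. ]
 [  44.1 -165.1]]
rail near top [[  78.9  134.6]
 [  78.1 -143.8]] corners [[-107.4, 217.3], [-106.6, -217.4], [110.1, 217.4], [108.7, -218.1]]
t 2.33 tcp jig [-77.8  -1.4] z 238.6 yaw-jig 0.0117 F [0.4 0.4 0.9] open 0.036
```

Call:
{"op": "arm_command", "data": {"moves": [-0.03, -0.1, 0.45, 0, 0, 0.0075, -0.06, -0.21, 0.9, 0, 0, 0.0075, -0.06, -0.21, 1, 0, 0, 0.0075], "grip": 0}}

```text
clock: 2.7
ee_pos: [0.4707, 0.0653, 0.1163]
tool_rot: [3.139, -0.096, -0.009]
force: [-0.8, -0.2, 1.0]
opening: 0.0062
grasp_force: 0.0
```

Call:
{"op": "arm_command", "data": {"moves": [0, 0, 0.3, 0, 0, 0, 0, 0, 0.55, 0, 0, 0, 0, 0, 0.75, 0, 0, 0, 0, 0, 0.84, 0, 0, 0, 0, 0, 0.84, 0, 0, 0]}}

```text
clock: 3.32
ee_pos: [0.4735, 0.0651, 0.0183]
tool_rot: [3.14, -0.099, 0.001]
force: [-0.7, 0.2, 0.9]
opening: 0.0003
grasp_force: 0.0
```

```bash
python3 -c "
from h import *
state()"
```

```text
t 3.33 tcp jig [-85.   24.4] z 18.3 yaw-jig 0.0006 F [-0.7  0.2  0.9] open 0.0
```

Call:
{"op": "arm_command", "data": {"moves": [0.16, 0, 0, 0, 0, 0, 0.28, 0, 0, 0, 0, 0, 0.36, 0, 0, 0, 0, 0, 0.44, 0, 0, 0, 0, 0, 0.52, 0, 0, 0, 0, 0, 0.6, 0, 0, 0, 0, 0, 0.68, 0, 0, 0, 0, 0, 0.76, 0, 0, 0, 0, 0]}}

```text
clock: 4.32
ee_pos: [0.5645, 0.0599, 0.0179]
tool_rot: [-3.14, 0.098, 0.0]
force: [-0.2, -0.3, 0.4]
opening: 0.0
grasp_force: 0.4
```

Call:
{"op": "arm_command", "data": {"moves": [0.06, 0, 0, 0, 0, 0, 0.11, 0, 0, 0, 0, 0, 0.15, 0, 0, 0, 0, 0]}}

```text
clock: 4.7
ee_pos: [0.5821, 0.0588, 0.0179]
tool_rot: [3.14, -0.098, -0.0]
force: [-0.7, 0.1, 1.0]
opening: 0.0003
grasp_force: 0.4
```

```bash
python3 - <<'E'
from h import *
state(); im=optics.get_image('wrist'); cv2.imwrite('pics/w2.png',im[:,:,::-1])
sc=optics.get_image('scene'); cv2.imwrite('pics/s2.png',cv2.resize(sc[150:280,240:450],None,fx=3,fy=3)[:,:,::-1])
E
```

```text
t 4.7 tcp jig [23.8 25. ] z 17.9 yaw-jig 0.0013 F [-0.7  0.1  1. ] open 0.0
```

View pics/w2.png

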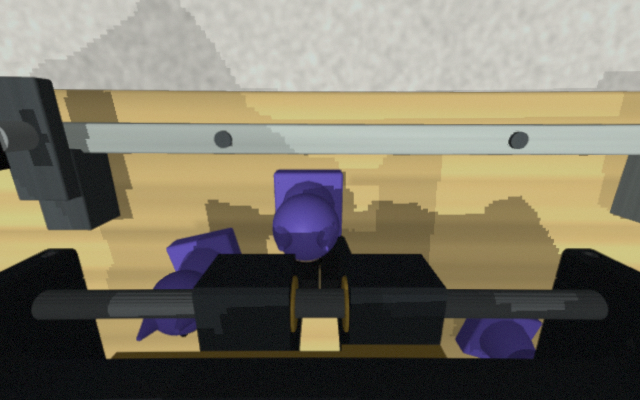

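The wrist view shows toy B square to the rail and centred on the pusher: its base's far edge is at row 170 and the rail's near edge at row 153. Toy A, at (200,250), is untouched.

```bash
python3 - <<'E'
from h import *
c=optics.calibration('wrist')
print((jig(onz(c,[[275,170],[341,170]],.024))*1000).round(1),(jig(onz(c,[[275,153],[341,153]],.028))*1000).round(1))
E
```

```text
[[72.6 46.4]
 [72.7 12.9]] [[81.7 45.3]
 [81.7 13.4]]
```

Call:
{"op": "arm_command", "data": {"moves": [0.03, 0, 0, 0, 0, 0, 0.055, 0, 0, 0, 0, 0, 0.055, 0, 0, 0, 0, 0]}}

```text
clock: 5.18
ee_pos: [0.5888, 0.0584, 0.018]
tool_rot: [-3.14, 0.098, -0.001]
force: [-0.0, -0.2, -0.3]
opening: 0.0001
grasp_force: 0.0
```

Call:
{"op": "arm_command", "data": {"moves": [0.01, 0, 0, 0, 0, 0, 0.02, 0, 0, 0, 0, 0, 0.02, 0, 0, 0, 0, 0]}}

```text
clock: 5.55
ee_pos: [0.5909, 0.0582, 0.0179]
tool_rot: [-3.14, 0.098, -0.0]
force: [-0.5, 0.0, -0.3]
opening: 0.0009
grasp_force: 0.1
```

```bash
python3 -c "
from h import *
state()"
```

```text
t 5.55 tcp jig [32.6 25. ] z 17.9 yaw-jig 0.0012 F [-0.5  0.  -0.3] open 0.001
```

Call:
{"op": "arm_command", "data": {"moves": [0.01, 0, 0, 0, 0, 0, 0.01, 0, 0, 0, 0, 0]}}

```text
clock: 5.8
ee_pos: [0.592, 0.0582, 0.0179]
tool_rot: [-3.14, 0.098, 0.0]
force: [-0.3, -0.2, 0.3]
opening: 0.0005
grasp_force: 0.4
```

Call:
{"op": "arm_command", "data": {"moves": [0.01, 0, 0, 0, 0, 0, 0.01, 0, 0, 0, 0, 0]}}

```text
clock: 6.05
ee_pos: [0.5921, 0.0581, 0.0178]
tool_rot: [3.14, -0.098, -0.004]
force: [-4.6, 1.1, 4.3]
opening: 0.0005
grasp_force: 2.7
```

Call:
{"op": "arm_command", "data": {"moves": [-0.2, 0, 0, 0, 0, 0, -0.6, 0, 0, 0, 0, 0, -0.99, 0, 0, 0, 0, 0, -0.99, 0.2, 0, 0, 0, 0, -0.99, 0.43, 0, 0, 0, 0, -0.99, 0.43, 0, 0, 0, 0]}}

```text
clock: 6.8
ee_pos: [0.4721, 0.0118, 0.018]
tool_rot: [3.139, -0.104, 0.002]
force: [-0.4, 0.4, -0.3]
opening: 0.0001
grasp_force: 0.0
```

Call:
{"op": "arm_command", "data": {"moves": [0.14, 0, 0, 0, 0, 0, 0.22, 0, 0, 0, 0, 0, 0.3, 0, 0, 0, 0, 0, 0.38, 0, 0, 0, 0, 0, 0.46, 0, 0, 0, 0, 0, 0.54, 0, 0, 0, 0, 0, 0.62, 0, 0, 0, 0, 0, 0.7, 0, 0, 0, 0, 0]}}

```text
clock: 7.8
ee_pos: [0.5559, 0.0087, 0.0179]
tool_rot: [3.14, -0.098, -0.0]
force: [-0.0, 0.6, -0.6]
opening: 0.0002
grasp_force: 0.1
```

Call:
{"op": "arm_command", "data": {"moves": [0.07, 0, 0, 0, 0, 0, 0.13, 0, 0, 0, 0, 0, 0.19, 0, 0, 0, 0, 0, 0.23, 0, 0, 0, 0, 0, 0.26, 0, 0, 0, 0, 0, 0.27, 0, 0, 0, 0, 0, 0.275, 0, 0, 0, 0, 0, 0.28, 0, 0, 0, 0, 0]}}

```text
clock: 8.8
ee_pos: [0.5886, 0.0067, 0.0179]
tool_rot: [3.14, -0.098, -0.001]
force: [-1.8, 0.4, 1.4]
opening: 0.0005
grasp_force: 1.1
```

Call:
{"op": "arm_command", "data": {"moves": [0.007, 0, 0, 0, 0, 0, 0.007, 0, 0, 0, 0, 0]}}

```text
clock: 9.05
ee_pos: [0.5887, 0.0067, 0.0178]
tool_rot: [3.14, -0.098, -0.003]
force: [-4.5, 0.8, 4.5]
opening: 0.0007
grasp_force: 2.5
```

```bash
python3 - <<'E'
from h import *
state(); im=optics.get_image('wrist'); cv2.imwrite('pics/w3.png',im[:,:,::-1])
E
```

```text
t 9.05 tcp jig [ 33.6 -26.5] z 17.8 yaw-jig 0.0014 F [-4.5  0.8  4.5] open 0.001
```

View pics/w3.png

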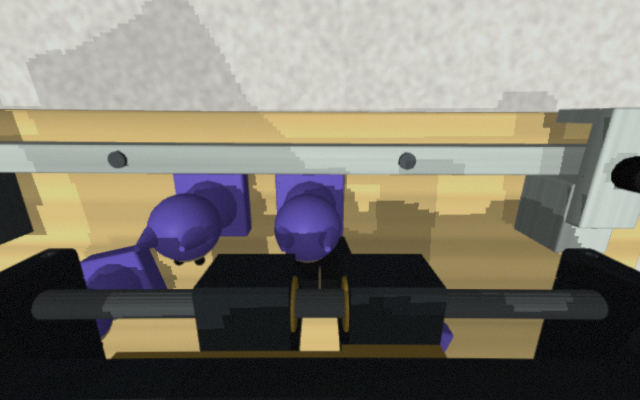

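The wrist view shows toys B (212,205) and C (310,205) flush on the rail; toy D is partly visible at (446,335). Next I'll push D.

Call:
{"op": "arm_command", "data": {"moves": [-0.2, 0, 0, 0, 0, 0, -0.6, 0, 0, 0, 0, 0, -0.99, 0, 0, 0, 0, 0, -0.99, 0.25, 0, 0, 0, 0, -0.99, 0.51, 0, 0, 0, 0, -0.99, 0.51, 0, 0, 0, 0]}}

```text
clock: 9.85
ee_pos: [0.4681, -0.0499, 0.0181]
tool_rot: [3.139, -0.105, 0.003]
force: [-0.0, 0.2, 0.1]
opening: 0.0001
grasp_force: 0.0
```

Call:
{"op": "arm_command", "data": {"moves": [0.08, 0, 0, 0, 0, 0, 0.16, 0, 0, 0, 0, 0, 0.25, 0, 0, 0, 0, 0, 0.34, 0, 0, 0, 0, 0, 0.43, 0, 0, 0, 0, 0, 0.52, 0, 0, 0, 0, 0, 0.61, 0, 0, 0, 0, 0, 0.7, 0, 0, 0, 0, 0]}}

```text
clock: 10.85
ee_pos: [0.5519, -0.0524, 0.0179]
tool_rot: [-3.14, 0.098, -0.0]
force: [-0.7, 0.9, -0.4]
opening: 0.0006
grasp_force: 0.2
```

Call:
{"op": "arm_command", "data": {"moves": [0.07, 0, 0, 0, 0, 0, 0.13, 0, 0, 0, 0, 0, 0.19, 0, 0, 0, 0, 0, 0.23, 0, 0, 0, 0, 0, 0.26, 0, 0, 0, 0, 0, 0.27, 0, 0, 0, 0, 0, 0.275, 0, 0, 0, 0, 0, 0.28, 0, 0, 0, 0, 0]}}

```text
clock: 11.85
ee_pos: [0.5845, -0.0544, 0.0179]
tool_rot: [3.14, -0.098, -0.0]
force: [-1.0, -0.0, 0.6]
opening: 0.0009
grasp_force: 0.3
```

Call:
{"op": "arm_command", "data": {"moves": [0.01, 0, 0, 0, 0, 0, 0.01, 0, 0, 0, 0, 0]}}

```text
clock: 12.1
ee_pos: [0.5846, -0.0544, 0.0177]
tool_rot: [3.14, -0.098, -0.004]
force: [-5.5, -0.1, 4.3]
opening: 0.0003
grasp_force: 2.6
```

```bash
python3 - <<'E'
from h import *
state(); im=optics.get_image('wrist'); cv2.imwrite('pics/w4.png',im[:,:,::-1])
E
```

```text
t 12.1 tcp jig [ 33.5 -87.8] z 17.7 yaw-jig 0.0013 F [-5.5 -0.1  4.3] open 0.0
```

View pics/w4.png

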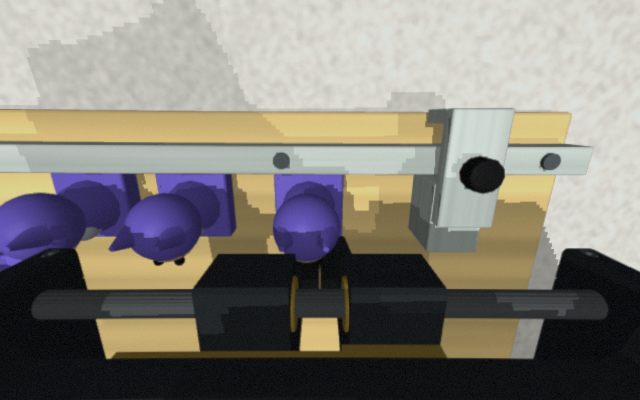

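Toy D (310,205) is now flush beside C and B, and the follower at (465,190) is untouched. Now toy A.

Call:
{"op": "arm_command", "data": {"moves": [-0.2, 0, 0, 0, 0, 0, -0.6, 0, 0, 0, 0, 0, -0.99, 0, 0, 0, 0, 0, -0.99, -0.5, 0, 0, 0, 0, -0.99, -1, 0, 0, 0, 0]}}

```text
clock: 12.78
ee_pos: [0.4758, 0.0734, 0.0183]
tool_rot: [-3.14, 0.102, -0.004]
force: [1.6, -0.2, 0.8]
opening: 0.0007
grasp_force: 0.0
```

Call:
{"op": "arm_command", "data": {"moves": [0, -0.463, 0, 0, 0, 0, 0, -0.463, 0, 0, 0, 0, 0.15, -0.463, 0, 0, 0, 0, 0.3, -0.463, 0, 0, 0, 0, 0.42, -0.463, 0, 0, 0, 0, 0.5, -0.463, 0, 0, 0, 0, 0.58, -0.463, 0, 0, 0, 0, 0.66, -0.463, 0, 0, 0, 0]}}

```text
clock: 13.78
ee_pos: [0.5574, 0.1232, 0.0178]
tool_rot: [3.14, -0.097, -0.001]
force: [-0.4, 0.6, 0.0]
opening: 0.0002
grasp_force: 0.1
```

Call:
{"op": "arm_command", "data": {"moves": [0.07, 0, 0, 0, 0, 0, 0.14, 0, 0, 0, 0, 0, 0.2, 0, 0, 0, 0, 0, 0.25, 0, 0, 0, 0, 0, 0.29, 0, 0, 0, 0, 0, 0.31, 0, 0, 0, 0, 0, 0.32, 0, 0, 0, 0, 0, 0.325, 0, 0, 0, 0, 0]}}

```text
clock: 14.78
ee_pos: [0.5961, 0.1208, 0.0179]
tool_rot: [3.14, -0.098, -0.0]
force: [-0.5, -0.2, -0.1]
opening: 0.0002
grasp_force: 0.2
```

Call:
{"op": "arm_command", "data": {"moves": [0.01, 0, 0, 0, 0, 0, 0.01, 0, 0, 0, 0, 0]}}

```text
clock: 15.02
ee_pos: [0.5962, 0.1208, 0.0178]
tool_rot: [3.14, -0.097, -0.003]
force: [-5.6, -0.3, 3.8]
opening: 0.0008
grasp_force: 2.6
```

```bash
python3 - <<'E'
from h import *
state(); im=optics.get_image('wrist'); cv2.imwrite('pics/w5.png',im[:,:,::-1])
E
```

```text
t 15.03 tcp jig [33.9 87.8] z 17.8 yaw-jig 0.0016 F [-5.6 -0.3  3.8] open 0.001
```

View pics/w5.png

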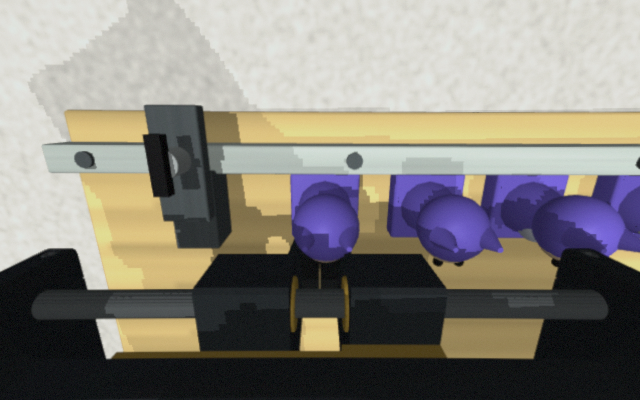

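All four stand on the rail: A (325,205), B (425,205), C (527,205), D (620,205), with the end stop at (187,190). Now I'll go over the top to behind the follower.

Call:
{"op": "arm_command", "data": {"moves": [-0.15, 0, 0, 0, 0, 0, -0.15, 0, -0.4, 0, 0, 0, -0.15, 0, -0.8, 0, 0, 0, -0.15, 0.5, -0.85, 0, 0, 0, -0.15, 1, -0.85, 0, 0, 0]}}

```text
clock: 15.7
ee_pos: [0.5737, 0.001, 0.1215]
tool_rot: [-3.14, 0.095, -0.007]
force: [0.6, -0.5, -0.5]
opening: 0.0005
grasp_force: 0.0
```

Call:
{"op": "arm_command", "data": {"moves": [0.15, 0.5, 0, 0, 0, 0, 0.3, 1, 0, 0, 0, 0, 0.3, 1, 0, 0, 0, 0]}}

```text
clock: 16.08
ee_pos: [0.6012, -0.1281, 0.12]
tool_rot: [3.135, -0.113, 0.004]
force: [-0.8, 1.2, 0.2]
opening: 0.0005
grasp_force: 0.0
```

```bash
python3 - <<'E'
from h import *
state(); c=optics.calibration('scene'); im=optics.get_image('scene'); im2=optics.get_image('wrist');cw=optics.calibration('wrist')
cv2.imwrite('pics/w6.png',im2[:,:,::-1])
E
```

```text
t 16.07 tcp jig [  54.7 -160.3] z 120.0 yaw-jig -0.0087 F [-0.8  1.2  0.2] open 0.0
```

View pics/w6.png

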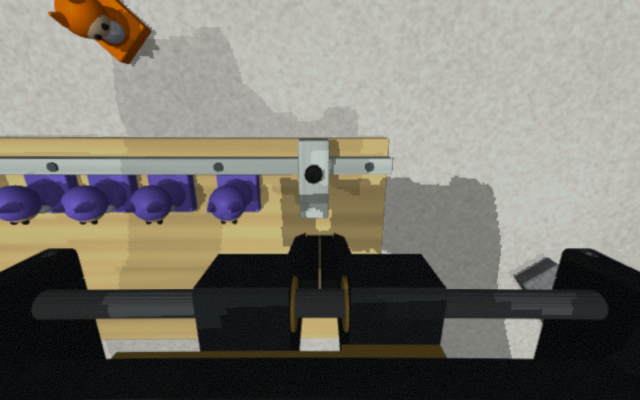

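The wrist view shows the follower at (314,180) with D at (235,195), still clear of it. The orange look-alike at (110,30) is off the board.

Call:
{"op": "arm_command", "data": {"moves": [0.06, 0.33, 0, 0, 0, 0, 0.06, 0.33, 0, 0, 0, 0, 0.06, 0.33, 0, 0, 0, 0]}}

```text
clock: 16.55
ee_pos: [0.6053, -0.1576, 0.1199]
tool_rot: [-3.139, 0.094, -0.0]
force: [0.6, -0.6, 1.1]
opening: 0.0004
grasp_force: 0.0
```

```bash
python3 - <<'E'
from h import *
state(); c=optics.calibration('wrist'); im=optics.get_image('wrist'); cv2.imwrite('pics/w7.png',im[:,:,::-1])
g=cv2.cvtColor(im,cv2.COLOR_RGB2GRAY)
p=proj(c,np.c_[(np.array([[.045,-.165]])@JR.T+J0),.042])[0]; print(p, g[int(p[1])-12,int(p[0])-45:int(p[0])+30].tolist())
E
```

```text
t 16.55 tcp jig [  60.7 -189.5] z 119.9 yaw-jig 0.0034 F [ 0.6 -0.6  1.1] open 0.0
[289.63594999 225.27359627] [175, 177, 176, 176, 177, 178, 176, 175, 175, 174, 175, 174, 177, 177, 175, 177, 176, 176, 189, 189, 185, 182, 168, 126, 122, 121, 123, 123, 121, 121, 123, 122, 124, 121, 122, 122, 121, 122, 122, 124, 125, 125, 125, 117, 103, 70, 64, 75, 97, 117, 117, 119, 117, 121, 119, 119, 120, 117, 119, 117, 118, 118, 119, 120, 118, 117, 120, 117, 119, 120, 119, 119, 119, 136, 172]
```

Call:
{"op": "arm_command", "data": {"moves": [0.01, 0.08, 0.35, 0, 0, 0.002, 0.01, 0.08, 0.6, 0, 0, 0.002, 0.01, 0.08, 0.775, 0, 0, 0.002, 0.01, 0.08, 0.775, 0, 0, 0.002]}}

```text
clock: 17.1
ee_pos: [0.6049, -0.1681, 0.0256]
tool_rot: [-3.139, 0.1, 0.004]
force: [0.7, 0.9, 0.2]
opening: 0.0002
grasp_force: 0.0
```

Call:
{"op": "arm_command", "data": {"moves": [0, -0.05, 0, 0, 0, 0, 0, -0.1, 0, 0, 0, 0, 0, -0.15, 0, 0, 0, 0, 0, -0.2, 0, 0, 0, 0, 0, -0.25, 0, 0, 0, 0]}}

```text
clock: 17.73
ee_pos: [0.6081, -0.1399, 0.0273]
tool_rot: [3.139, -0.103, 0.001]
force: [-0.6, -1.4, 1.5]
opening: 0.0006
grasp_force: 0.9
```

```bash
python3 -c "
from h import *
state()"
```

```text
t 17.73 tcp jig [  62.3 -171.6] z 27.3 yaw-jig -0.0023 F [-0.6 -1.4  1.5] open 0.001
```

Call:
{"op": "arm_command", "data": {"moves": [0, -0.06, 0, 0, 0, 0, 0, -0.12, 0, 0, 0, 0, 0, -0.18, 0, 0, 0, 0, 0, -0.24, 0, 0, 0, 0, 0, -0.3, 0, 0, 0, 0, 0, -0.36, 0, 0, 0, 0, 0, -0.42, 0, 0, 0, 0, 0, -0.48, 0, 0, 0, 0]}}

```text
clock: 18.73
ee_pos: [0.6117, -0.0818, 0.027]
tool_rot: [3.14, -0.103, 0.0]
force: [1.3, -1.6, 2.3]
opening: 0.0005
grasp_force: 1.3
```

Call:
{"op": "arm_command", "data": {"moves": [0, -0.06, 0, 0, 0, 0, 0, -0.12, 0, 0, 0, 0, 0, -0.18, 0, 0, 0, 0, 0, -0.24, 0, 0, 0, 0, 0, -0.3, 0, 0, 0, 0, 0, -0.36, 0, 0, 0, 0, 0, -0.39, 0, 0, 0, 0, 0, -0.42, 0, 0, 0, 0]}}

```text
clock: 19.73
ee_pos: [0.6147, -0.0319, 0.0269]
tool_rot: [3.14, -0.103, -0.0]
force: [1.8, -3.9, 2.0]
opening: 0.0006
grasp_force: 1.6
```

```bash
python3 - <<'E'
from h import *
state(); im=optics.get_image('wrist'); cv2.imwrite('pics/w8.png',im[:,:,::-1])
E
```

```text
t 19.73 tcp jig [ 62.1 -63.3] z 26.9 yaw-jig -0.0021 F [ 1.8 -3.9  2. ] open 0.001
```

Call:
{"op": "arm_command", "data": {"moves": [0, -0.03, 0, 0, 0, 0, 0, -0.06, 0, 0, 0, 0, 0, -0.08, 0, 0, 0, 0, 0, -0.08, 0, 0, 0, 0]}}

```text
clock: 20.27
ee_pos: [0.6151, -0.0216, 0.0268]
tool_rot: [-3.139, 0.102, 0.001]
force: [0.2, -1.2, 0.5]
opening: 0.0005
grasp_force: 0.7
```

Call:
{"op": "arm_command", "data": {"moves": [0, -0.015, 0, 0, 0, 0, 0, -0.03, 0, 0, 0, 0, 0, -0.03, 0, 0, 0, 0]}}

```text
clock: 20.65
ee_pos: [0.6153, -0.0185, 0.0267]
tool_rot: [-3.14, 0.102, 0.001]
force: [0.7, -1.6, 1.3]
opening: 0.0005
grasp_force: 1.1
```

Call:
{"op": "arm_command", "data": {"moves": [0, -0.01, 0, 0, 0, 0, 0, -0.015, 0, 0, 0, 0, 0, -0.015, 0, 0, 0, 0]}}

```text
clock: 21.02
ee_pos: [0.6154, -0.0168, 0.0268]
tool_rot: [3.14, -0.102, -0.001]
force: [-0.9, -2.9, 0.1]
opening: 0.0004
grasp_force: 1.4
```

```bash
python3 -c "
from h import *
state()"
```

```text
t 21.02 tcp jig [ 61.8 -48.3] z 26.8 yaw-jig -0.0017 F [-0.9 -2.9  0.1] open 0.0
```

Call:
{"op": "arm_command", "data": {"moves": [0, -0.01, 0, 0, 0, 0, 0, -0.01, 0, 0, 0, 0]}}

```text
clock: 21.28
ee_pos: [0.6155, -0.0156, 0.0268]
tool_rot: [3.14, -0.103, -0.001]
force: [-0.8, -2.5, -0.6]
opening: 0.0005
grasp_force: 1.4
```

Call:
{"op": "arm_command", "data": {"moves": [0, -0.01, 0, 0, 0, 0, 0, -0.01, 0, 0, 0, 0]}}

```text
clock: 21.52
ee_pos: [0.6157, -0.0144, 0.0268]
tool_rot: [-3.14, 0.102, 0.001]
force: [-1.6, -3.1, -0.1]
opening: 0.0006
grasp_force: 1.4
```

Call:
{"op": "arm_command", "data": {"moves": [0, -0.01, 0, 0, 0, 0, 0, -0.01, 0, 0, 0, 0]}}

```text
clock: 21.78
ee_pos: [0.6158, -0.0132, 0.0268]
tool_rot: [-3.14, 0.102, 0.001]
force: [-1.2, -2.4, -1.1]
opening: 0.0007
grasp_force: 1.4
```

Call:
{"op": "arm_command", "data": {"moves": [0, -0.01, 0, 0, 0, 0, 0, -0.01, 0, 0, 0, 0]}}

```text
clock: 22.02
ee_pos: [0.6158, -0.0126, 0.0268]
tool_rot: [3.139, -0.103, -0.001]
force: [-1.9, -4.0, -0.1]
opening: 0.0001
grasp_force: 2.3
```

```bash
python3 -c "
from h import *
state()"
```

```text
t 22.02 tcp jig [ 61.9 -44.1] z 26.8 yaw-jig -0.0021 F [-1.9 -4.  -0.1] open 0.0
```

Call:
{"op": "arm_command", "data": {"moves": [0, -0.01, 0, 0, 0, 0, 0, -0.01, 0, 0, 0, 0]}}

```text
clock: 22.28
ee_pos: [0.6158, -0.0126, 0.0268]
tool_rot: [3.138, -0.104, -0.001]
force: [-2.5, -7.2, 1.2]
opening: 0.0002
grasp_force: 3.4
```

Call:
{"op": "arm_command", "data": {"moves": [0, -0.008, 0, 0, 0, 0, 0, -0.008, 0, 0, 0, 0]}}

```text
clock: 22.52
ee_pos: [0.6158, -0.0125, 0.0268]
tool_rot: [3.137, -0.105, -0.002]
force: [-2.4, -8.5, 1.4]
opening: 0.0004
grasp_force: 4.3
```

The tool has stalled with the force rising, so the row is tight. Backing off, then a look.

Call:
{"op": "arm_command", "data": {"moves": [0, 0.15, 0, 0, 0, 0, 0, 0.3, 0, 0, 0, 0, 0, 0.3, -0.4, 0, 0, 0, 0, 0.3, -0.85, 0, 0, 0, -0.35, 0.3, -1, 0, 0, 0, -0.8, 0.3, -1, 0, 0, 0, -0.8, 0.3, -1, 0, 0, 0]}}

```text
clock: 23.4
ee_pos: [0.5134, -0.0402, 0.1465]
tool_rot: [3.139, -0.103, -0.007]
force: [1.1, -0.5, -0.3]
opening: 0.0003
grasp_force: 0.0
```

Call:
{"op": "arm_command", "data": {"moves": [-0.1, -0.5, -0.2, 0, 0, 0, -0.2, -1, -0.3, 0, 0, 0, -0.2, -1, -0.3, 0, 0, 0, -0.2, -1, -0.3, 0, 0, 0]}}

```text
clock: 23.9
ee_pos: [0.5029, 0.0814, 0.183]
tool_rot: [-3.14, 0.102, -0.001]
force: [-0.1, -0.9, 0.2]
opening: 0.0008
grasp_force: 0.0
```

```bash
python3 - <<'E'
from h import *
import pickle
state(); c=optics.calibration('wrist'); im=optics.get_image('wrist'); pickle.dump((im,c),open('w9.pkl','wb'))
cv2.imwrite('pics/w9.png',cv2.resize(im[0:260,60:580],(780,390),interpolation=cv2.INTER_CUBIC)[:,:,::-1])
E
```

```text
t 23.9 tcp jig [-56.7  42.6] z 183.0 yaw-jig -0.0017 F [-0.1 -0.9  0.2] open 0.001
```

View pics/w9.png

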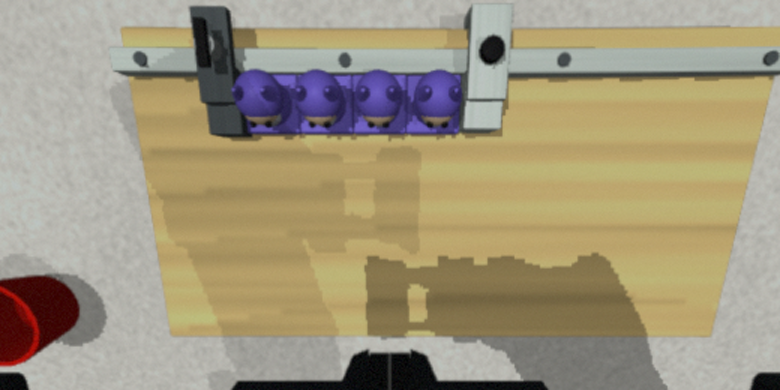

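The picture shows the four figures in one straight tight row, from (260,105) to (435,105), between the end stop (225,115) and the follower (483,115). They are flush with the rail, and the robot is clear of everything.

```bash
python3 -c "
from h import *
print(hand_in())"
```

```text
the job is handed in; nothing more can be done
None
```

The job is handed in at about 24 s of the 67 s allowed: the last picture shows all four violet figures upright, flush with the rail and closed up tight against the end stop, with the robot clear; the end push read about 8.5 N, and I did not go near the pot, jar, brush or orange look-alike.

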